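Lay out the containers by width for weighing

TASK

Lay the four round pots and tins (small black pot, yellow pot, grey tin, brown tin) out for weighing: each standing in the middle of its own blue pad, in order of width along the row, the narrowest on the pad next to the black pocket scale and the widest on the pad farthest from it. Carry them level so that nothing spills, and leave the carved wooden block where it stands.

Things in the scene. Friction and masses are not known exactly. Their poses are not given: they have to be found in the camera images.
- small_pot_mid (a point): centre (half-way up, 10 mm above its underside) of the small black screw-lid pot with a brass-coloured spot on top: round, 34 mm across, 20 mm high, loose; z axis up
- pot_mid (a point): centre (12 mm above its underside) of the yellow pot with a smaller clear lid on top (the lid cannot be gripped): round, 47 mm across, 24 mm high in all, to be gripped round its yellow body, the lowest 16 mm; loose; z axis up
- grey_tin_mid (a point): centre (6 mm above its underside) of the open shallow grey tin: round, 58 mm across, 12 mm high, loose; z axis up
- brown_tin_mid (a point): centre (8.5 mm above its underside) of the open shallow brown tin: round, 66 mm across, 17 mm high, loose; z axis up
- pad_1: fixed round flat blue pad with a thin dark edge, 82 mm across, 6 mm thick; origin at the centre of its underside, on the bench top (its upper face is 6 mm above the bench). The four pads lie in one straight row, centres 100 mm apart, in the order pad_1, pad_2, pad_3, pad_4; pad_1 is one end of the row
- pad_2: fixed round flat blue pad with a thin dark edge, 82 mm across, 6 mm thick; origin at the centre of its underside, on the bench top (its upper face is 6 mm above the bench). The four pads lie in one straight row, centres 100 mm apart, in the order pad_1, pad_2, pad_3, pad_4; pad_2 is next to pad_1
- pad_3: fixed round flat blue pad with a thin dark edge, 82 mm across, 6 mm thick; origin at the centre of its underside, on the bench top (its upper face is 6 mm above the bench). The four pads lie in one straight row, centres 100 mm apart, in the order pad_1, pad_2, pad_3, pad_4; pad_3 is next to pad_4
- pad_4: fixed round flat blue pad with a thin dark edge, 82 mm across, 6 mm thick; origin at the centre of its underside, on the bench top (its upper face is 6 mm above the bench). The four pads lie in one straight row, centres 100 mm apart, in the order pad_1, pad_2, pad_3, pad_4; pad_4 is the other end of the row
- scale: flat black pocket scale, 120 x 74 x 18 mm, fixed, lying beyond one end of the row (pad_1's end or pad_4's end, it varies), about 130 mm from the centre of the nearest pad; at the other end lies a square grey steel block, 65 x 65 x 18 mm, fixed. Origin at the centre of its underside
- wood_block: carved brown wooden block, 47 x 83 x 57 mm, loose, standing behind the work, to be left alone; origin at the centre of its underside

How it is judged:
At the end, for the whole second after the job is handed in: From the pad next to the scale outwards: small black pot, yellow pot, grey tin, brown tin, each standing on its pad, its centre within 12 mm of the pad's centre in plan and within 3 mm of its resting height, released and at rest (((horizontal distance between scale and pad_1 below 0.2 m and horizontal distance between small_pot_mid and pad_1 below 0.012 m and height (world z) of small_pot_mid between 0.013 and 0.019 m and horizontal distance between pot_mid and pad_2 below 0.012 m and height (world z) of pot_mid between 0.015 and 0.021 m and horizontal distance between grey_tin_mid and pad_3 below 0.012 m and height (world z) of grey_tin_mid between 0.009 and 0.015 m and horizontal distance between brown_tin_mid and pad_4 below 0.012 m and height (world z) of brown_tin_mid between 0.0115 and 0.0175 m) or (horizontal distance between scale and pad_4 below 0.2 m and horizontal distance between small_pot_mid and pad_4 below 0.012 m and height (world z) of small_pot_mid between 0.013 and 0.019 m and horizontal distance between pot_mid and pad_3 below 0.012 m and height (world z) of pot_mid between 0.015 and 0.021 m and horizontal distance between grey_tin_mid and pad_2 below 0.012 m and height (world z) of grey_tin_mid between 0.009 and 0.015 m and horizontal distance between brown_tin_mid and pad_1 below 0.012 m and height (world z) of brown_tin_mid between 0.0115 and 0.0175 m))); the robot touches nothing.
It fails at once if one of the four pots and tins is tipped by more than 0.6 rad (angle between any of small_pot_mid, pot_mid, grey_tin_mid, brown_tin_mid's own z axis and vertical above 0.6 rad).
It fails at once if the carved wooden block is moved by more than 20 mm (distance of wood_block from where it was at the start of the episode above 0.02 m).
It also fails if it takes over 96 s, if anything falls off the work surface, if the arm or the gripper's body presses on something with over 40 N, if the wrist force passes 120 N, or if a joint passes its speed limit or range.

ROBOT

A 7-joint arm with a two-finger parallel gripper is mounted at the origin on a cart in front of the work surface, level with it; the furniture and walls round the work are solid. World frame = base frame: x ahead of the robot, y to its left, z up, the work surface at z = 0. Lengths are in m, angles in rad, forces in N, time in s.
With the tool pointing down it reaches from about 0.425 to 0.825 m from the base axis. Payload 3.6 kg.
Tool frame: the origin (TCP) lies between the finger pads; the fingertips stand 8 mm ahead of it and the grasp point (between the pads) lies 11 mm behind it (ctrl.nose_length is the distance from the TCP to the fingertips, in m); z points along the fingers, y is the line along which they close (so a half turn about z gives the same grasp; the last joint's range is limited). The gripper opens to 93 mm and grips with 3 to 60 N. Pads are 15 mm wide; open, the fingers measure 128 mm over their backs; the gripper's body (75 mm by 188 mm) begins 65 mm behind the grasp point.
Start: joints at [1.099, 0.615, -0.013, 1.423, 0.008, 1.103, -0.04], TCP at [0.28, -0.587, 0.227] pointing down, gripper open.
Joint ranges: [-3.12, 3.12], [-0.3, 2.06], [-1.34, 1.32], [0.26, 2.42], [-1.36, 4.5], [0.01, 1.98], [-2.84, 2.84]. Speed limits (rad/s): [2.79, 2.79, 3.14, 3.14, 3.14, 3.14, 3.14].

INTERFACE

Orientations are given as [roll, pitch, yaw] about the fixed x, y, z axes, in that order (R = Rz(yaw) Ry(pitch) Rx(roll)).
In Python, from cell import sensors, cams, workorder, ctrl gives the robot as it stands. The module is installed in compiled form; this text tells all that it offers.
- The arm moves only by the tool drive_tool, never from a script. Its argument "targets" is a list that holds one entry, the list of rows, each a list of 5 numbers: the shift along the world's x, y, z in units of 50 mm (1.0 is 50 mm), then the turn about the world's z in units of 0.12 rad (1.0 is 0.12 rad), then the gripper's target within -1 to 1 (fully open at 1, half-way at 0, shut at -1). A call has 1 to 8 rows; each row shifts and turns the commanded pose from where the row before left it; what a row does not reach is not made up. A row lasts 1/10 s, in which the tool goes at most 50 mm and 8.59 degrees, less where a joint would pass 70% of its speed; a pose out of reach is approached as far as the arm can. A call with a number of a shift or a turn outside -1 to 1 is refused whole. A call with a gripper value outside its range is refused whole. The fingers move at their own pace and stop on an object; the grip force is fixed at half the most. Time passes only in rows, so rows that do not move let the fingers close. It gives the time, the measured TCP pose, the force, the opening and the grip force at its end, in the units of the state.
- sensors.read_state(): the state, without advancing time (a new reading comes with each control period).
- cams.read_camera(name): name is "scene" or "top" or "wrist"; returns a dict with "color" (400x640x3 uint8, red, green, blue), "depth" (400x640 float32, m along the optical axis (not along the pixel's ray), 0 where there is no reading), "fov_y" (degrees; the focal length in pixels is half the picture's height over the tangent of half this angle, whatever the lens; pixels are square), "cx", "cy" (the principal point, pixels), "world_to_cam" (4x4, takes a point from world to camera coordinates); the wrist camera has in their place "mount" (4x4, takes a point from camera to tool coordinates, whose origin is the TCP and whose axes are the flange's). Camera axes: x right, y down, z forward; pixel columns grow to the right and rows downward; lengths in m; the calibration is good to about 2 mm. The wrist camera is an equidistant fisheye: a pixel r from the principal point sees the ray r / f radians off the axis. A picture is of the moment at which its call begins: read the wrist's pose just before it.
- workorder.hand_in(): hands the job in; it is judged then, once.
Trained networks look in a picture, given as the dict that the camera call returned (one of the last four; its "shot" number tells which), for a name from the list of things; names that differ only in an ending like _2 or _b are one class to them, and where a whole thing is asked for, a point or a joint stands for the part that bears it (a point fixed in the world has none). Each returns a list of dicts, best first, with "conf" (0 to 1); they miss things now and then, are a little off and sometimes report something else, mostly with a low value. They report only what shows in the picture. A call takes as long as a camera call.
- cams.masks_of(picture, query): "region" (400x640 bool, what is visible of it) and "location" ([column, row] in pixels, amid what is visible of it).
The state is a dict: "time": time; "q": joint angles; "joint_vel": joint speeds; "tau": joint torques, N m; "tcp_pos": TCP position; "ee_rot": TCP orientation; "wrist_force": force on the tool from outside, world axes, zero at the start; "moment": the same for the moment, N m; "finger_gap": finger opening in m; "grasp_force": force on a finger pad.
Only numpy, scipy, OpenCV 4.12 (cv2) and the standard library are available. Lean on these libraries where they do the work, as an engineer would, in place of code of your own. Each camera call takes 0.05 s, during which the arm holds its last target. There are 200 camera calls.

## Working session

There is one attempt and no reset: what is moved stays moved. The work goes in short steps, Python scripts to look and compute and a tool call to move; the robot and the scene stay as the last step left them, time stands still between calls to the robot, and variables do not carry over. Pictures are saved under pics/ and viewed, at most 14 in all, crops included, and the job is handed in when it is done.

Besides the shell and the picture viewer there is one more tool, called after "Request:" in YAML: its name, and indented under it one key for each argument. drive_tool: Moves the arm, as the interface text tells. Its arguments: {"type":"object","properties":{"targets":{"type":"array","items":{"type":"array","items":{"type":"array","items":{"type":"number","minimum":-1,"maximum":1}}}}},"required":["targets"]}

```bash
mkdir -p pics
cat > h.py <<'E'
import numpy as np, cv2
from cell import sensors, cams, workorder, ctrl
from scipy.spatial.transform import Rotation as R
def f_of(p): return p["color"].shape[0]/2/np.tan(np.radians(p["fov_y"])/2)
def pts(p, uv):
    "pixels (N,2) of a fixed camera -> world points by depth"
    uv=np.asarray(uv,int); d=p["depth"][uv[:,1],uv[:,0]]; f=f_of(p)
    c=np.c_[(uv[:,0]-p["cx"])/f*d,(uv[:,1]-p["cy"])/f*d,d]; c=c[d>0]
    T=np.linalg.inv(p["world_to_cam"]); return c@T[:3,:3].T+T[:3,3]
def ray(p, uv, z):
    "fixed camera pixel -> world point at height z"
    f=f_of(p); T=np.linalg.inv(p["world_to_cam"])
    r=T[:3,:3]@np.array([(uv[0]-p["cx"])/f,(uv[1]-p["cy"])/f,1]); o=T[:3,3]
    return o+r*(z-o[2])/r[2]
def save(p,n): cv2.imwrite(f"pics/{n}.png",p["color"][:,:,::-1])
NAMES=["small_pot_mid","pot_mid","grey_tin_mid","brown_tin_mid","pad_1","scale","wood_block"]
E
python3 - <<'E'
from h import *
s=sensors.read_state(); print(s["time"],s["tcp_pos"],s["ee_rot"],s["finger_gap"],ctrl.nose_length)
for n in ["scene","top"]:
    p=cams.read_camera(n); save(p,n); print(n,np.linalg.inv(p["world_to_cam"])[:3,3].round(3))
    for q in NAMES:
        for m in cams.masks_of(p,q):
            if m["conf"]<.3: continue
            v,u=np.nonzero(m["region"]); w=pts(p,np.c_[u,v])
            (c,r)=cv2.minEnclosingCircle(w[:,:2].astype(np.float32))
            print(q,round(m["conf"],2),np.round(m["location"]),"med",np.median(w,0).round(4),"circ",np.round(c,4),round(r,4),"zmax",np.percentile(w[:,2],95).round(4))
E
```

```text
0.0 [ 0.27935765 -0.58605716  0.22547961] [-3.13902516e+00  6.20381904e-05  4.44902986e-01] 0.09288253905368672 0.008
scene [0.144 0.684 0.824]
pot_mid 0.73 [376. 205.] med [ 0.4977 -0.1016  0.0056] circ [ 0.4977 -0.1082] 0.0436 zmax 0.0085
pot_mid 0.53 [338. 198.] med [ 0.5994 -0.0512  0.0161] circ [ 0.6091 -0.0658] 0.0362 zmax 0.0247
grey_tin_mid 0.62 [311. 221.] med [0.6233 0.0389 0.0027] circ [0.6215 0.0402] 0.0302 zmax 0.011
brown_tin_mid 0.72 [349. 177.] med [ 0.6324 -0.161   0.0047] circ [ 0.631  -0.1536] 0.0349 zmax 0.0167
pad_1 0.8 [318. 275.] med [0.4907 0.1954 0.0056] circ [0.4923 0.1919] 0.043 zmax 0.0083
pad_1 0.76 [376. 206.] med [ 0.4977 -0.1035  0.0055] circ [ 0.4977 -0.1082] 0.0436 zmax 0.0085
pad_1 0.68 [358. 225.] med [ 0.4948 -0.0042  0.0056] circ [ 0.4957 -0.0093] 0.0439 zmax 0.0084
scale 0.96 [288. 315.] med [0.4689 0.3264 0.0183] circ [0.4733 0.3258] 0.0662 zmax 0.0207
scale 0.44 [310. 218.] med [0.6236 0.0381 0.0028] circ [0.6259 0.0364] 0.0359 zmax 0.0115
wood_block 0.94 [273. 189.] med [0.7511 0.0436 0.0353] circ [0.7537 0.0566] 0.0985 zmax 0.0562
top [0.448
[... 454 characters left out ...]
 0.0059] circ [0.4986 0.0929] 0.0409 zmax 0.01
pad_1 0.72 [335. 247.] med [ 0.5009 -0.0086  0.006 ] circ [ 0.5011 -0.0104] 0.042 zmax 0.0101
pad_1 0.65 [376. 247.] med [ 0.5031 -0.1074  0.0061] circ [ 0.503  -0.1077] 0.0405 zmax 0.0102
pad_1 0.61 [254. 248.] med [0.4971 0.1912 0.0058] circ [0.4979 0.1914] 0.0423 zmax 0.0101
scale 0.85 [200. 260.] med [0.4778 0.3202 0.0184] circ [0.4802 0.3232] 0.0679 zmax 0.0224
scale 0.39 [397. 192.] med [ 0.6353 -0.1563  0.0031] circ [ 0.6352 -0.1574] 0.0361 zmax 0.0179
wood_block 0.68 [320. 138.] med [0.7678 0.0267 0.0377] circ [0.7694 0.025 ] 0.0424 zmax 0.0583
wood_block 0.65 [317. 195.] med [0.6265 0.0407 0.003 ] circ [0.6254 0.0396] 0.0289 zmax 0.0132
```

View pics/top.png

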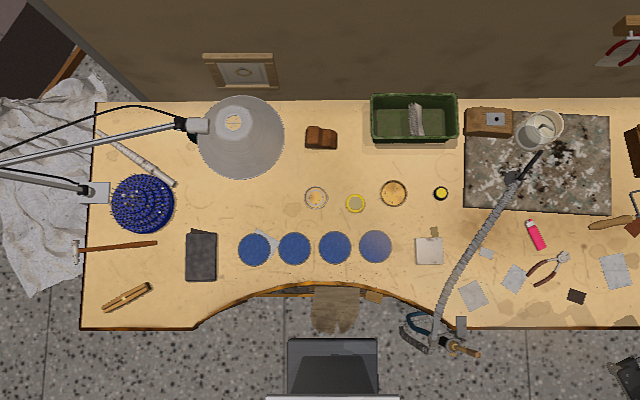

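View pics/scene.png

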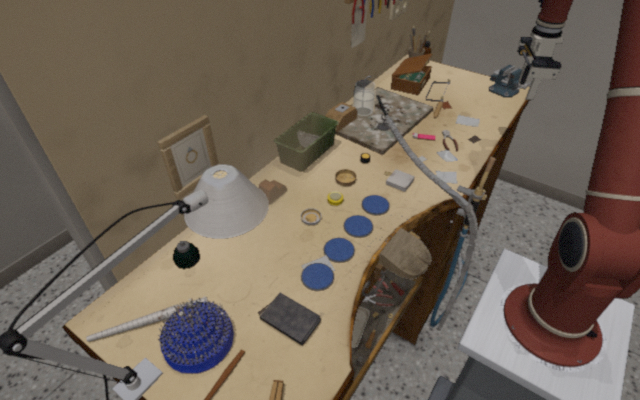

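The scale is at the left (+y) end (200,258), so small goes on the y≈0.19 pad. A hose/gooseneck runs from (430,340) to (540,155). I'll check its height before moving.

Run:
```python
from h import *
for n in ["top","scene"]:
    p=cams.read_camera(n)
    v,u=np.mgrid[0:400,0:640]; uv=np.c_[u.ravel(),v.ravel()]; uv=uv[p["depth"].ravel()>0]; w=pts(p,uv)
    for q in [(0,0,0),(.28,-.587,.227)]:
        c=p["world_to_cam"]@np.r_[q,1]; print(n,q,c[:2]/c[2]*f_of(p)+[p["cx"],p["cy"]])
    H,xe,ye=np.histogram2d([0],[0],bins=[np.arange(.2,.95,.05),np.arange(-.65,.5,.05)])
    print("max z (cm); cols y=",(ye[:-1]*100).round().astype(int))
    for i in range(len(xe)-1):
        print(round(xe[i],2),[ (lambda s: int(round(100*s.max())) if len(s) else -1)(w[(w[:,0]>=xe[i])&(w[:,0]<xe[i+1])&(w[:,1]>=ye[j])&(w[:,1]<ye[j+1]),2]) for j in range(len(ye)-1)])
```

```text
top (0, 0, 0) [333.08572561 464.7051355 ]
top (0.28, -0.587, 0.227) [635.61438181 355.4511531 ]
max z (cm); cols y= [-65 -60 -55 -50 -45 -40 -35 -30 -25 -20 -15 -10  -5   0   5  10  15  20
  25  30  35  40]
0.2 [-1, -1, 35, 35, -77, -73, -69, 4, -2, -88, -88, -89, -89, -1, -88, -88, -88, -89, -88, -89, -89, -88]
0.25 [-1, -1, 35, 35, -89, -72, 15, 15, 3, -89, -89, -1, -1, -1, -89, -88, -89, -89, -88, -89, -88, -89]
0.3 [1, 1, 1, 1, 1, 1, 1, 4, 4, -89, -89, 0, 0, 0, 0, -89, -89, -89, 0, 1, 1, 1]
0.35 [1, 1, 1, 1, 1, 1, 1, 5, 4, 1, 1, 1, 1, 1, -3, 0, 0, 1, 1, 1, 1, 3]
0.4 [1, 1, 1, 1, 1, 1, 4, 5, 1, 1, 1, 1, 1, 1, 1, 1, 1, 1, 2, 3, 2, 3]
0.45 [1, 2, 2, 1, 1, 4, 4, 4, 3, 1, 1, 1, 1, 1, 1, 1, 1, 1, 3, 3, 2, 1]
0.5 [2, 1, 2, 2, 1, 5, 4, 2, 2, 1, 1, 1, 1, 1, 1, 1, 1, 1, 2, 2, 2, 5]
0.55 [3, 3, 3, 3, 7, 6, 2, 1, 1, 1, 1, 3, 3, 1, 1, 1, 1, 1, 1, 1, 4, 10]
0.6 [3, 3, 3, 3, 8, 6, 3, 3, 1, 2, 2, 3, 3, 2, 2, 1, 1, 1, 1, 1, 5, 12]
0.65 [3, 3, 3, 11, 9, 3, 3, 1, 1, 2, 2, 1, 1, 2, 1, 13, 18, 18, 16, 1, 3, 8]
0.7 [3, 3, 14, 18, 3, 3, 3, 1, 1, 1, 1, 1, 2, 4, 1, 18, 22, 22, 21, 21, 24, 25]
0.75 [3, 3,
[... 867 characters left out ...]
.45 [0, 1, 1, 1, 0, 4, 4, 4, 2, 1, 1, 1, 1, 1, 1, 1, 1, 1, 2, 2, 2, 0]
0.5 [2, 0, 1, 1, 0, 5, 4, 2, 2, 0, 1, 1, 1, 1, 1, 1, 1, 1, 2, 2, 2, 5]
0.55 [2, 2, 2, 2, 7, 5, 2, 0, 0, 2, 2, 3, 3, 2, 1, 0, 0, 0, 0, 0, 0, 11]
0.6 [3, 2, 2, 3, 8, 5, 2, 3, 0, 2, 2, 3, 3, 2, 1, 0, 0, 11, 1, 0, 4, 12]
0.65 [2, 3, 2, 11, 8, 2, 2, 0, 0, 2, 2, 0, 0, 0, 0, 14, 18, 19, 17, 0, 2, 7]
0.7 [2, 3, 13, 18, 2, 2, 2, 9, 9, 9, 9, 0, 2, 6, 5, 16, 21, 22, 21, 22, 24, 25]
0.75 [2, 2, 13, 18, 8, 8, 9, 9, 9, 9, 9, 9, 3, 6, 6, -1, 21, 22, 21, 22, 24, 26]
0.8 [37, 38, 13, 13, 8, 8, 9, 9, 8, 8, 9, 9, 0, 0, -1, -1, 17, -1, 17, 11, 4, 0]
0.85 [37, 38, 39, 40, 42, 43, 44, 45, 47, 48, 49, 50, 52, 53, 54, 56, 57, 58, 59, 61, 62, 63]
```

Request:
drive_tool:
  targets:
    - [[0.5, 0.45, 0, 0, 1], [0.5, 0.45, 0, 0, 1], [0.5, 0.45, 0, 0, 1], [0.5, 0.45, 0, 0, 1], [0.5, 0.45, 0, 0, 1], [0.5, 0.45, 0, 0, 1], [0.5, 0.45, 0, 0, 1], [0.5, 0.45, 0, 0, 1]]

```text
time: 1.7
tcp_pos: [0.4806, -0.4058, 0.2268]
ee_rot: [3.141, -0.0, 0.445]
wrist_force: [-0.6, -0.3, -0.6]
finger_gap: 0.0932
grasp_force: 0.0
```

Request:
drive_tool:
  targets:
    - [[0.5, 0.45, 0, 0, 1], [0.5, 0.45, 0, 0, 1], [0.5, 0.45, 0, 0, 1], [0.5, 0.45, 0, 0, 1], [0.5, 0.45, -0.3, 0, 1], [0.5, 0.45, -0.3, 0, 1], [0, 0, -0.3, 0, 1], [0, 0, 0, 0, 1]]

```text
time: 2.5
tcp_pos: [0.629, -0.2696, 0.1788]
ee_rot: [-3.137, 0.004, 0.448]
wrist_force: [-0.7, -0.9, -0.5]
finger_gap: 0.093
grasp_force: 0.0
```

```bash
cat >> h.py <<'E'
def wray(p, s, uv, z):
    "wrist fisheye pixels (N,2) -> world points at height z"
    uv=np.atleast_2d(uv).astype(float); d=uv-[p["cx"],p["cy"]]; r=np.hypot(*d.T)+1e-9; th=r/f_of(p)
    c=np.c_[d/r[:,None]*np.sin(th)[:,None],np.cos(th)]
    M=np.array(p["mount"]); Rw=R.from_euler("xyz",s["ee_rot"]).as_matrix()
    w=c@M[:3,:3].T@Rw.T; o=Rw@M[:3,3]+s["tcp_pos"]
    return o+w*((z-o[2])/w[:,2])[:,None]
TOP={"small_pot_mid":.020,"pot_mid":.016,"grey_tin_mid":.012,"brown_tin_mid":.017,"pad_1":.006}
def look(name, queries, add=0):
    s=sensors.read_state(); p=cams.read_camera("wrist"); save(p,name)
    print("t",round(s["time"],1),"tcp",np.round(s["tcp_pos"],4),"rpy",np.round(s["ee_rot"],3),"gap",round(s["finger_gap"],4))
    for q in queries:
        for m in cams.masks_of(p,q)[:4]:
            if m["conf"]<.3: continue
            v,u=np.nonzero(m["region"]); w=wray(p,s,np.c_[u,v],TOP[q]+add)
            c,r=cv2.minEnclosingCircle(w[:,:2].astype(np.float32))
            print(q,round(m["conf"],2),np.round(m["location"]),"mean",w[:,:2].mean(0).round(4),"circ",np.round(c,4),round(r,4))
    return p,s
E
python3 -c "
from h import *
look('w1',['small_pot_mid','brown_tin_mid','pot_mid','grey_tin_mid','pad_1'])"
```

```text
t 2.5 tcp [ 0.629  -0.2696  0.1788] rpy [-3.137  0.004  0.448] gap 0.093
small_pot_mid 0.61 [315. 186.] mean [ 0.6345 -0.2715] circ [ 0.6346 -0.2716] 0.018
brown_tin_mid 0.92 [219. 140.] mean [ 0.6353 -0.1565] circ [ 0.6351 -0.1558] 0.0343
pot_mid 0.57 [143. 126.] mean [ 0.6114 -0.0635] circ [ 0.6101 -0.0635] 0.0264
grey_tin_mid 0.7 [89. 88.] mean [0.6263 0.0353] circ [0.6256 0.0356] 0.0323
pad_1 0.75 [ 98. 190.] mean [ 0.5039 -0.011 ] circ [ 0.5024 -0.0101] 0.0418
pad_1 0.74 [ 51. 166.] mean [0.5013 0.0875] circ [0.5009 0.089 ] 0.0422
pad_1 0.59 [ 18. 144.] mean [0.4984 0.1861] circ [0.4981 0.1883] 0.0459
pad_1 0.59 [157. 220.] mean [ 0.5063 -0.1103] circ [ 0.5043 -0.111 ] 0.0422
```

The wrist view agrees with the top camera to about 3 mm, so I'll grasp the small pot.

Request:
drive_tool:
  targets:
    - [[0.11, -0.04, -0.5, 0, 1], [0, 0, -0.6, 0, 1], [0, 0, -0.6, 0, 1], [0, 0, -0.6, 0, 1], [0, 0, -0.6, 0, 1], [0, 0, -0.3, 0, 1], [0, 0, -0.1, 0, 1], [0, 0, 0, 0, 1]]

```text
time: 3.6
tcp_pos: [0.6357, -0.2721, 0.0167]
ee_rot: [-3.14, -0.002, 0.446]
wrist_force: [0.4, 2.1, -1.6]
finger_gap: 0.0928
grasp_force: 1.2
```

Request:
drive_tool:
  targets:
    - [[0, 0, 0, 0, -1], [0, 0, 0, 0, -1], [0, 0, 0, 0, -1], [0, 0, 0, 0, -1], [0, 0, 0, 0, -1], [0, 0, 0, 0, -1], [0, 0, 0, 0, -1], [0, 0, 0, 0, -1]]

```text
time: 4.4
tcp_pos: [0.6351, -0.2736, 0.0166]
ee_rot: [-3.141, 0.0, 0.445]
wrist_force: [-0.1, -1.1, 0.4]
finger_gap: 0.0334
grasp_force: 2.7
```

Request:
drive_tool:
  targets:
    - [[0, 0, 0, 0, -1], [0, 0, 0.2, 0, -1], [0, 0, 0.4, 0, -1], [0, 0, 0.5, 0, -1], [0, 0, 0.5, 0, -1], [0, 0, 0.4, 0, -1], [-0.1, 0.2, 0, 0, -1], [-0.13, 0.4, 0, 0, -1]]

```text
time: 5.2
tcp_pos: [0.623, -0.2452, 0.117]
ee_rot: [3.14, 0.0, 0.442]
wrist_force: [0.2, -0.6, -1.2]
finger_gap: 0.0326
grasp_force: 30.0
```

Request:
drive_tool:
  targets:
    - [[-0.15, 0.5, 0, 0, -1], [-0.15, 0.5, 0, 0, -1], [-0.15, 0.5, 0, 0, -1], [-0.15, 0.5, 0, 0, -1], [-0.15, 0.5, 0, 0, -1], [-0.15, 0.5, 0, 0, -1], [-0.15, 0.5, 0, 0, -1], [-0.15, 0.5, 0, 0, -1]]

```text
time: 6.0
tcp_pos: [0.5619, -0.0419, 0.1158]
ee_rot: [-3.14, 0.002, 0.445]
wrist_force: [0.7, -0.4, -0.1]
finger_gap: 0.0325
grasp_force: 30.0
```

Request:
drive_tool:
  targets:
    - [[-0.15, 0.5, 0, 0, -1], [-0.15, 0.5, 0, 0, -1], [-0.15, 0.5, 0, 0, -1], [-0.15, 0.5, 0, 0, -1], [-0.15, 0.5, 0, 0, -1], [-0.15, 0.5, 0, 0, -1], [-0.15, 0.5, 0, 0, -1], [-0.15, 0.5, 0, 0, -1]]

```text
time: 6.8
tcp_pos: [0.5017, 0.1575, 0.1159]
ee_rot: [-3.141, 0.002, 0.446]
wrist_force: [-0.8, 0.6, -0.4]
finger_gap: 0.0325
grasp_force: 30.0
```

Request:
drive_tool:
  targets:
    - [[-0.1, 0.4, 0, 0, -1], [0, 0.2, 0, 0, -1], [0, 0.1, 0, 0, -1], [0, 0, 0, 0, -1], [0, 0, 0, 0, -1]]

```text
time: 7.3
tcp_pos: [0.499, 0.1898, 0.1165]
ee_rot: [3.141, 0.001, 0.443]
wrist_force: [0.3, -0.4, -0.4]
finger_gap: 0.0325
grasp_force: 30.0
```

```bash
python3 -c "
from h import *
look('w2',['pad_1','small_pot_mid'])"
```

```text
t 7.3 tcp [0.499  0.1898 0.1165] rpy [3.141e+00 1.000e-03 4.430e-01] gap 0.0325
pad_1 0.98 [477. 264.] mean [ 0.5111 -0.0051] circ [ 0.4999 -0.0056] 0.0425
pad_1 0.89 [402. 240.] mean [0.5023 0.0936] circ [0.4996 0.0925] 0.042
pad_1 0.74 [309. 198.] mean [0.5011 0.1944] circ [0.4967 0.1924] 0.0413
pad_1 0.72 [518. 283.] mean [ 0.5129 -0.0762] circ [ 0.4984 -0.0922] 0.0386
small_pot_mid 0.59 [311. 256.] mean [0.4556 0.1689] circ [0.4546 0.1693] 0.0335
```

View pics/w2.png

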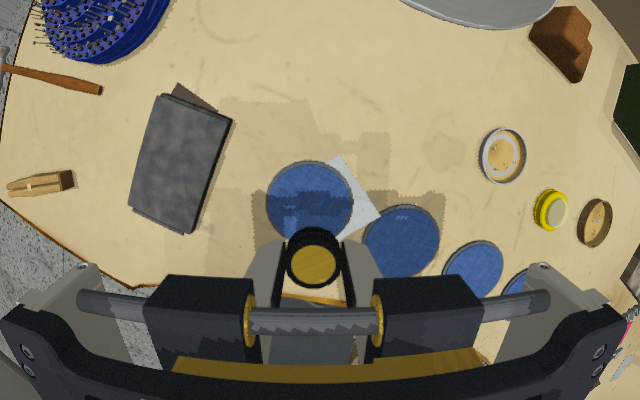

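The pot is held centred in the jaws (313,262), with pad 1 just ahead at (310,202), so I'll lower and release.

Request:
drive_tool:
  targets:
    - [[-0.02, 0.03, -0.4, 0, -1], [0, 0, -0.5, 0, -1], [0, 0, -0.5, 0, -1], [0, 0, -0.3, 0, -1], [0, 0, -0.15, 0, -1], [0, 0, 0, 0, -1], [0, 0, 0, 0, -0.1], [0, 0, 0, 0, -0.1]]

```text
time: 8.25
tcp_pos: [0.4985, 0.193, 0.0251]
ee_rot: [3.142, -0.002, 0.445]
wrist_force: [-0.1, 0.1, 0.7]
finger_gap: 0.0406
grasp_force: 0.0
```

Request:
drive_tool:
  targets:
    - [[0, 0, 0, 0, -0.1], [0, 0, 0, 0, -0.1], [0, 0, 0, 0, -0.1], [0, 0, 0.3, 0, -0.1], [0, 0, 0.5, 0, 0], [0, 0, 0.5, 0, 1], [0.3, -0.3, 0.4, 0, 1], [0.4, -0.4, 0.2, 0, 1]]

```text
time: 9.05
tcp_pos: [0.533, 0.1595, 0.1213]
ee_rot: [-3.141, -0.003, 0.449]
wrist_force: [1.0, -0.6, -0.4]
finger_gap: 0.0661
grasp_force: 0.0
```

Request:
drive_tool:
  targets:
    - [[0.3, -0.5, 0.2, 0, 1], [0.3, -0.5, 0.2, 0, 1], [0.3, -0.5, 0.2, 0, 1], [0.3, -0.5, 0, 0, 1], [0.2, -0.4, 0, 0, 1], [0, 0, 0, 0, 1]]

```text
time: 9.65
tcp_pos: [0.6038, 0.0329, 0.1492]
ee_rot: [3.138, 0.0, 0.438]
wrist_force: [0.2, -0.3, -0.1]
finger_gap: 0.0926
grasp_force: 0.0
```

```bash
python3 -c "
from h import *
look('w3',['grey_tin_mid','pot_mid'])
look('w3',['small_pot_mid'],.006)
look('w3',['pad_1'])
"
```

```text
t 9.7 tcp [0.6038 0.0329 0.1492] rpy [3.138 0.    0.438] gap 0.0926
grey_tin_mid 0.94 [316. 171.] mean [0.6258 0.0399] circ [0.625  0.0402] 0.0304
pot_mid 0.78 [393. 222.] mean [ 0.6124 -0.0555] circ [ 0.6124 -0.0576] 0.0259
t 9.8 tcp [0.6018 0.0397 0.1489] rpy [-3.14   0.     0.447] gap 0.0934
small_pot_mid 0.63 [146. 222.] mean [0.5024 0.188 ] circ [0.5017 0.188 ] 0.0225
t 9.9 tcp [0.6018 0.0402 0.149 ] rpy [-3.14   0.     0.448] gap 0.0932
pad_1 0.84 [314. 284.] mean [ 0.5065 -0.0054] circ [ 0.5034 -0.0073] 0.0419
pad_1 0.81 [386. 298.] mean [ 0.5244 -0.0894] circ [ 0.5162 -0.0931] 0.0294
pad_1 0.67 [241. 249.] mean [0.5095 0.0866] circ [0.5003 0.0916] 0.0414
```

View pics/w3.png

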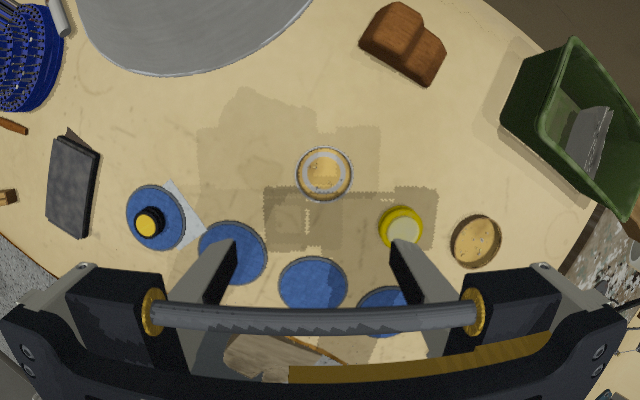

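The small pot stands on its pad (147,222), and the grey tin is straight ahead (323,172). Grasping the grey tin next.

Request:
drive_tool:
  targets:
    - [[0.3, 0, 0, 0, 1], [0.17, 0, -0.3, 0, 1], [0, 0, -0.5, 0, 1], [0, 0, -0.6, 0, 1], [0, 0, -0.6, 0, 1], [0, 0, -0.4, 0, 1], [0, 0, -0.3, 0, 1], [0, 0, -0.04, 0, 1]]

```text
time: 10.8
tcp_pos: [0.6243, 0.038, 0.0094]
ee_rot: [-3.14, 0.005, 0.445]
wrist_force: [-0.9, 0.2, -0.1]
finger_gap: 0.0931
grasp_force: 0.0
```

Request:
drive_tool:
  targets:
    - [[0, 0, 0, 0, -1], [0, 0, 0, 0, -1], [0, 0, 0, 0, -1], [0, 0, 0, 0, -1], [0, 0, 0, 0, -1], [0, 0, 0, 0, -1], [0, 0, 0, 0, -1], [0, 0, 0, 0, -1]]

```text
time: 11.6
tcp_pos: [0.6265, 0.0379, 0.0128]
ee_rot: [3.142, -0.001, 0.445]
wrist_force: [-0.6, 0.3, 5.1]
finger_gap: 0.0558
grasp_force: 30.0
```

Request:
drive_tool:
  targets:
    - [[0, 0, 0.1, 0, -1], [0, 0, 0.2, 0, -1], [0, 0, 0.4, 0, -1], [0, 0, 0.4, 0, -1], [0, 0, 0.4, 0, -1], [0, 0, 0, 0, -1]]

```text
time: 12.2
tcp_pos: [0.6286, 0.0378, 0.0905]
ee_rot: [3.139, -0.006, 0.445]
wrist_force: [-0.2, -0.7, -0.6]
finger_gap: 0.0555
grasp_force: 30.0
```

```bash
python3 -c "
from h import *
look('w4',['grey_tin_mid'],.078)
p=cams.read_camera('top')
for q in ['small_pot_mid','pad_1','pot_mid','brown_tin_mid']:
  for m in cams.masks_of(p,q):
    if m['conf']<.3: continue
    v,u=np.nonzero(m['region']); w=pts(p,np.c_[u,v]); c,r=cv2.minEnclosingCircle(w[:,:2].astype(np.float32)); print(q,m['conf'],np.round(c,4),r)
"
```

```text
t 12.2 tcp [0.6286 0.0378 0.0905] rpy [ 3.139 -0.006  0.445] gap 0.0555
grey_tin_mid 0.82 [314. 255.] mean [0.6307 0.0383] circ [0.6294 0.0375] 0.0302
grey_tin_mid 0.49 [200. 274.] mean [0.5904 0.0952] circ [0.589 0.096] 0.0146
small_pot_mid 0.52 [0.498  0.1913] 0.016987575218081474
pad_1 0.77 [0.4964 0.1922] 0.04160644859075546
pad_1 0.52 [ 0.5073 -0.0319] 0.02891455590724945
pad_1 0.49 [0.4939 0.0928] 0.04528813809156418
pot_mid 0.83 [ 0.6115 -0.0605] 0.025549227371811867
pot_mid 0.59 [0.4797 0.3217] 0.06813173741102219
brown_tin_mid 0.71 [ 0.6337 -0.1541] 0.03202513977885246
```

View pics/w4.png

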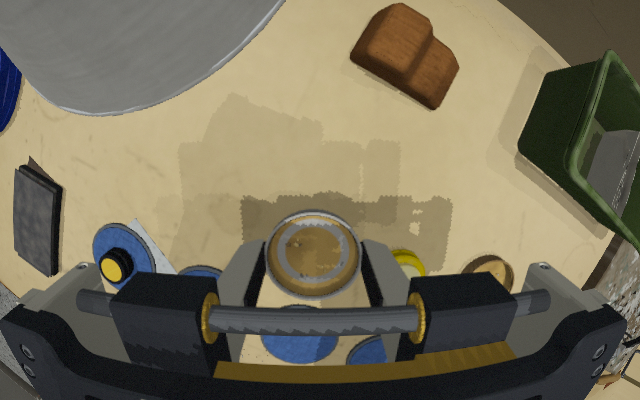

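The small pot measures within 2 mm of its pad centre. The grey tin is held level and centred in the jaws (313,252). Carrying it to the third pad.

Request:
drive_tool:
  targets:
    - [[-0.2, -0.08, 0, 0, -1], [-0.4, -0.14, 0, 0, -1], [-0.5, -0.18, 0, 0, -1], [-0.5, -0.18, 0, 0, -1], [-0.5, -0.18, 0, 0, -1], [-0.3, -0.12, 0, 0, -1], [-0.16, -0.06, 0, 0, -1], [0, 0, 0, 0, -1]]

```text
time: 13.35
tcp_pos: [0.4973, -0.0097, 0.0869]
ee_rot: [-3.141, 0.001, 0.444]
wrist_force: [0.5, -0.1, 0.5]
finger_gap: 0.0554
grasp_force: 30.0
```

Request:
drive_tool:
  targets:
    - [[0, 0, -0.3, 0, -1], [0, 0, -0.4, 0, -1], [0, 0, -0.4, 0, -1], [0, 0, -0.2, 0, -1], [0, 0, -0.1, 0, -1], [0, 0, 0, 0, -1], [0, 0, 0, 0, -1]]

```text
time: 14.05
tcp_pos: [0.4988, -0.0085, 0.0176]
ee_rot: [-3.141, -0.001, 0.446]
wrist_force: [-1.5, 0.8, 3.1]
finger_gap: 0.0556
grasp_force: 30.0
```

Request:
drive_tool:
  targets:
    - [[0, 0, 0, 0, 0.7], [0, 0, 0, 0, 0.7], [0, 0, 0, 0, 0.7], [0, 0, 0, 0, 0.7], [0, 0, 0.3, 0, 0.7], [0, 0, 0.5, 0, 1], [0, 0, 0.6, 0, 1], [0, 0, 0.6, 0, 1]]

```text
time: 14.85
tcp_pos: [0.4979, -0.0093, 0.1179]
ee_rot: [-3.141, 0.001, 0.445]
wrist_force: [0.6, 0.3, 0.3]
finger_gap: 0.0923
grasp_force: 0.0
```

Request:
drive_tool:
  targets:
    - [[0.3, -0.15, 0, 0, 1], [0.4, -0.18, 0, 0, 1], [0.4, -0.18, 0, 0, 1], [0.4, -0.18, 0, 0, 1], [0.3, -0.18, 0, 0, 1], [0.2, -0.1, 0, 0, 1], [0, 0, 0, 0, 1], [0, 0, 0, 0, 1]]

```text
time: 15.65
tcp_pos: [0.5975, -0.0575, 0.1168]
ee_rot: [-3.141, 0.001, 0.445]
wrist_force: [0.3, -0.1, -0.5]
finger_gap: 0.093
grasp_force: 0.0
```

```bash
python3 -c "
from h import *
look('w5',['pot_mid','brown_tin_mid'])
look('w5',['grey_tin_mid'],.006)
"
```

```text
t 15.7 tcp [ 0.5975 -0.0575  0.1168] rpy [-3.141e+00  1.000e-03  4.450e-01] gap 0.093
pot_mid 0.72 [321. 194.] mean [ 0.6107 -0.0586] circ [ 0.6108 -0.0599] 0.0253
brown_tin_mid 0.95 [422. 214.] mean [ 0.6357 -0.152 ] circ [ 0.6337 -0.1528] 0.0351
brown_tin_mid 0.7 [ 17. 162.] mean [0.4891 0.3033] circ [0.4834 0.3082] 0.0712
t 15.8 tcp [ 0.5974 -0.0571  0.1171] rpy [-3.141e+00  1.000e-03  4.460e-01] gap 0.0931
grey_tin_mid 0.95 [241. 276.] mean [ 0.5025 -0.024 ] circ [ 0.5018 -0.0144] 0.0305
```

View pics/w5.png

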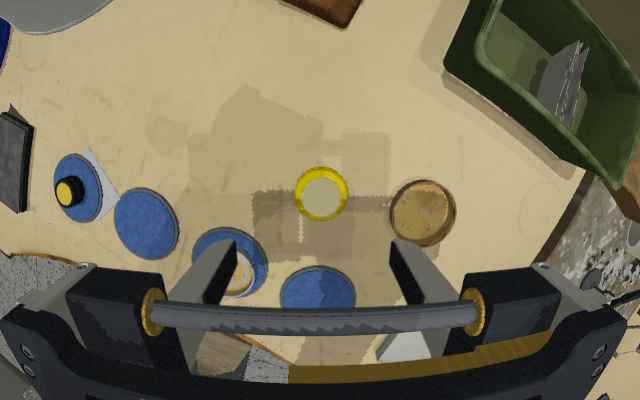

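The yellow pot is at (321,194) and the brown tin close by at (422,212), so I'll descend with a 70 mm opening to stay clear of the tin.

Request:
drive_tool:
  targets:
    - [[0.27, -0.05, 0, 0, 0.5], [0, 0, -0.2, 0, 0.5], [0, 0, -0.5, 0, 0.5], [0, 0, -0.5, 0, 0.5], [0, 0, -0.5, 0, 0.5], [0, 0, -0.3, 0, 0.5], [0, 0, -0.09, 0, 0.5], [0, 0, 0, 0, 0.5]]

```text
time: 16.7
tcp_pos: [0.6113, -0.0601, 0.0122]
ee_rot: [-3.141, 0.001, 0.445]
wrist_force: [0.4, 1.2, -0.4]
finger_gap: 0.0696
grasp_force: 0.0
```

Request:
drive_tool:
  targets:
    - [[0, 0, 0, 0, -1], [0, 0, 0, 0, -1], [0, 0, 0, 0, -1], [0, 0, 0, 0, -1], [0, 0, 0, 0, -1], [0, 0, 0, 0, -1], [0, 0, 0, 0, -1], [0, 0, 0, 0, -1]]

```text
time: 17.5
tcp_pos: [0.6122, -0.0601, 0.0135]
ee_rot: [3.141, -0.001, 0.445]
wrist_force: [-0.7, 0.7, 5.5]
finger_gap: 0.0452
grasp_force: 30.0
```

Request:
drive_tool:
  targets:
    - [[0, 0, 0.1, 0, -1], [0, 0, 0.2, 0, -1], [0, 0, 0.4, 0, -1], [0, 0, 0.4, 0, -1], [0, 0, 0.4, 0, -1], [0, 0, 0.2, 0, -1], [0, 0, 0, 0, -1], [0, 0, 0, 0, -1]]

```text
time: 18.3
tcp_pos: [0.6112, -0.0602, 0.0972]
ee_rot: [-3.141, 0.001, 0.445]
wrist_force: [-0.9, -0.1, -0.5]
finger_gap: 0.0453
grasp_force: 30.0
```

```bash
python3 -c "
from h import *
look('w6',['pot_mid'],.078)
"
```

```text
t 18.3 tcp [ 0.6112 -0.0602  0.0972] rpy [-3.141e+00  1.000e-03  4.450e-01] gap 0.0453
pot_mid 0.92 [314. 260.] mean [ 0.6101 -0.0614] circ [ 0.6091 -0.0619] 0.0265
```

Request:
drive_tool:
  targets:
    - [[-0.15, 0.25, 0, 0, -1], [-0.35, 0.45, 0, 0, -1], [-0.4, 0.55, 0, 0, -1], [-0.4, 0.55, 0, 0, -1], [-0.4, 0.55, 0, 0, -1], [-0.35, 0.45, 0, 0, -1], [-0.2, 0.27, 0, 0, -1], [0, 0, 0, 0, -1]]

```text
time: 19.2
tcp_pos: [0.4963, 0.097, 0.0972]
ee_rot: [-3.139, 0.002, 0.451]
wrist_force: [0.2, 0.1, -0.8]
finger_gap: 0.0452
grasp_force: 30.0
```

Request:
drive_tool:
  targets:
    - [[0, 0, -0.3, 0, -1], [0, 0, -0.5, 0, -1], [0, 0, -0.4, 0, -1], [0, 0, -0.2, 0, -1], [0, 0, -0.14, 0, -1], [0, 0, 0, 0, -1], [0, 0, 0, 0, -1]]

```text
time: 19.9
tcp_pos: [0.4997, 0.0932, 0.0211]
ee_rot: [3.141, -0.001, 0.444]
wrist_force: [0.4, -0.1, -0.2]
finger_gap: 0.0453
grasp_force: 30.0
```

Request:
drive_tool:
  targets:
    - [[0, 0, -0.03, 0, -1], [0, 0, 0, 0, 0.3], [0, 0, 0, 0, 0.3], [0, 0, 0, 0, 0.3], [0, 0, 0, 0, 0.3], [0, 0, 0.3, 0, 0.3], [0, 0, 0.5, 0, 0.3], [0, 0, 0.6, 0, 1]]

```text
time: 20.7
tcp_pos: [0.4983, 0.0931, 0.0892]
ee_rot: [-3.141, 0.003, 0.445]
wrist_force: [0.8, 0.8, -1.0]
finger_gap: 0.0648
grasp_force: 0.0
```

Request:
drive_tool:
  targets:
    - [[0.15, -0.3, 0.6, 0, 1], [0.3, -0.6, 0, 0, 1], [0.3, -0.6, 0, 0, 1], [0.3, -0.6, 0, 0, 1], [0.3, -0.6, 0, 0, 1], [0.3, -0.6, 0, 0, 1], [0.3, -0.6, 0, 0, 1], [0.25, -0.5, 0, 0, 1]]

```text
time: 21.5
tcp_pos: [0.6095, -0.129, 0.1191]
ee_rot: [3.141, 0.0, 0.443]
wrist_force: [0.2, 0.3, -0.1]
finger_gap: 0.0928
grasp_force: 0.0
```

Request:
drive_tool:
  targets:
    - [[0.2, -0.4, 0, 0, 1], [0.1, -0.17, 0, 0, 1], [0, 0, 0, 0, 1], [0, 0, 0, 0, 1]]

```text
time: 21.9
tcp_pos: [0.6237, -0.1535, 0.1189]
ee_rot: [-3.14, 0.0, 0.446]
wrist_force: [-0.1, 0.2, 0.7]
finger_gap: 0.093
grasp_force: 0.0
```

```bash
python3 -c "
from h import *
look('w7',['brown_tin_mid','pad_1'])
"
```

```text
t 21.9 tcp [ 0.6237 -0.1535  0.1189] rpy [-3.14   0.     0.446] gap 0.093
brown_tin_mid 0.79 [319. 197.] mean [ 0.635  -0.1546] circ [ 0.6345 -0.155 ] 0.0337
pad_1 0.88 [246. 287.] mean [ 0.512 -0.127] circ [ 0.5075 -0.1087] 0.0407
pad_1 0.86 [ 34. 174.] mean [0.5037 0.1801] circ [0.4981 0.1873] 0.0416
pad_1 0.57 [ 89. 201.] mean [0.5113 0.0796] circ [0.5017 0.0889] 0.0417
```

View pics/w7.png

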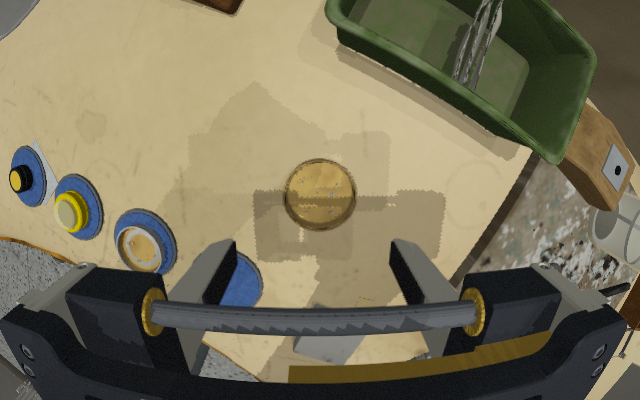

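The three placed items sit on their pads at left, and the brown tin is centred ahead (320,195). Grasping it.

Request:
drive_tool:
  targets:
    - [[0.22, -0.04, 0, 0, 1], [0, 0, -0.2, 0, 1], [0, 0, -0.5, 0, 1], [0, 0, -0.5, 0, 1], [0, 0, -0.5, 0, 1], [0, 0, -0.3, 0, 1], [0, 0, -0.13, 0, 1], [0, 0, 0, 0, 1]]

```text
time: 22.85
tcp_pos: [0.6346, -0.1568, 0.0118]
ee_rot: [-3.14, 0.001, 0.445]
wrist_force: [-0.4, -0.3, 0.3]
finger_gap: 0.0929
grasp_force: 0.0
```

Request:
drive_tool:
  targets:
    - [[0, 0, 0, 0, -1], [0, 0, 0, 0, -1], [0, 0, 0, 0, -1], [0, 0, 0, 0, -1], [0, 0, 0, 0, -1], [0, 0, 0, 0, -1], [0, 0, 0, 0, -1], [0, 0, 0, 0, -1]]

```text
time: 23.65
tcp_pos: [0.6356, -0.1572, 0.0134]
ee_rot: [3.141, -0.001, 0.445]
wrist_force: [-1.5, 0.1, 5.0]
finger_gap: 0.0638
grasp_force: 30.0
```

Request:
drive_tool:
  targets:
    - [[0, 0, 0.1, 0, -1], [0, 0, 0.2, 0, -1], [0, 0, 0.4, 0, -1], [0, 0, 0.4, 0, -1], [0, 0, 0.4, 0, -1], [0, 0, 0.2, 0, -1], [0, 0, 0, 0, -1], [0, 0, 0, 0, -1]]

```text
time: 24.45
tcp_pos: [0.6347, -0.1571, 0.0971]
ee_rot: [-3.141, 0.001, 0.445]
wrist_force: [-0.3, 0.4, -0.7]
finger_gap: 0.064
grasp_force: 30.0
```

```bash
python3 -c "
from h import *
look('w8',['brown_tin_mid'],.083)
"
```

```text
t 24.4 tcp [ 0.6347 -0.1571  0.0971] rpy [-3.141e+00  1.000e-03  4.450e-01] gap 0.064
brown_tin_mid 0.63 [311. 256.] mean [ 0.6375 -0.1562] circ [ 0.6359 -0.1572] 0.0351
brown_tin_mid 0.57 [ 20. 186.] mean [0.5814 0.0659] circ [0.578  0.0709] 0.0265
```

Request:
drive_tool:
  targets:
    - [[-0.2, 0.08, 0, 0, -1], [-0.4, 0.15, 0, 0, -1], [-0.5, 0.18, 0, 0, -1], [-0.5, 0.18, 0, 0, -1], [-0.5, 0.18, 0, 0, -1], [-0.34, 0.13, 0, 0, -1], [-0.2, 0.08, 0, 0, -1], [0, 0, 0, 0, -1]]

```text
time: 25.35
tcp_pos: [0.5018, -0.1077, 0.0972]
ee_rot: [-3.14, 0.002, 0.445]
wrist_force: [-0.1, -0.1, -0.3]
finger_gap: 0.0641
grasp_force: 30.0
```

Request:
drive_tool:
  targets:
    - [[0, 0, -0.3, 0, -1], [0, 0, -0.5, 0, -1], [0, 0, -0.4, 0, -1], [0, 0, -0.2, 0, -1], [0, 0, -0.15, 0, -1], [0, 0, 0, 0, -1], [0, 0, 0, 0, -1]]

```text
time: 26.05
tcp_pos: [0.5038, -0.1084, 0.0205]
ee_rot: [3.141, -0.001, 0.445]
wrist_force: [0.8, -0.0, -0.4]
finger_gap: 0.0639
grasp_force: 30.0
```

Request:
drive_tool:
  targets:
    - [[0, 0, 0, 0, 0.8], [0, 0, 0, 0, 0.8], [0, 0, 0, 0, 0.8], [0, 0, 0, 0, 0.8], [0, 0, 0.3, 0, 0.8], [0, 0, 0.5, 0, 0.8], [0, 0, 0.6, 0, 1], [0, 0, 0.6, 0, 1]]

```text
time: 26.85
tcp_pos: [0.5028, -0.1082, 0.1211]
ee_rot: [-3.141, 0.001, 0.445]
wrist_force: [0.2, -0.3, -0.0]
finger_gap: 0.0922
grasp_force: 0.0
```

Request:
drive_tool:
  targets:
    - [[0.2, -0.4, 0.4, 0, 1], [0.2, -0.5, 0, 0, 1], [0.2, -0.5, 0, 0, 1], [0.2, -0.5, 0, 0, 1], [0.2, -0.5, 0, 0, 1], [0.2, -0.5, 0, 0, 1], [0, -0.4, 0, 0, 1], [0, 0, 0, 0, 1]]

```text
time: 27.65
tcp_pos: [0.562, -0.2775, 0.1398]
ee_rot: [3.139, 0.002, 0.439]
wrist_force: [-0.5, 0.2, -0.5]
finger_gap: 0.0933
grasp_force: 0.0
```

```bash
python3 -c "
from h import *
p=cams.read_camera('top'); cv2.imwrite('pics/t2.png',cv2.resize(p['color'][130:300,170:450,::-1],None,fx=2.8,fy=2.8))
for q in ['small_pot_mid','pot_mid','grey_tin_mid','brown_tin_mid','pad_1','wood_block']:
  for m in cams.masks_of(p,q):
    if m['conf']<.3: continue
    v,u=np.nonzero(m['region']); w=pts(p,np.c_[u,v]); c,r=cv2.minEnclosingCircle(w[:,:2].astype(np.float32)); print(q,round(m['conf'],2),np.round(c,4),round(r,4),np.percentile(w[:,2],95))
"
```

```text
small_pot_mid 0.72 [0.4979 0.1913] 0.0165 0.02989093335011863
pot_mid 0.53 [0.4991 0.0932] 0.0249 0.03255932382743447
grey_tin_mid 0.85 [ 0.4987 -0.007 ] 0.0293 0.01779536195845796
brown_tin_mid 0.82 [ 0.5029 -0.1088] 0.0347 0.022433511092393676
pad_1 0.84 [0.499  0.0928] 0.0415 0.017871311653144484
pad_1 0.82 [ 0.5041 -0.1077] 0.0416 0.010450080371763449
pad_1 0.62 [ 0.5016 -0.0077] 0.0412 0.011041405175202332
pad_1 0.58 [0.4955 0.1907] 0.0421 0.010325350962153269
wood_block 0.95 [0.7751 0.0264] 0.0455 0.058600165371122316
```

View pics/t2.png

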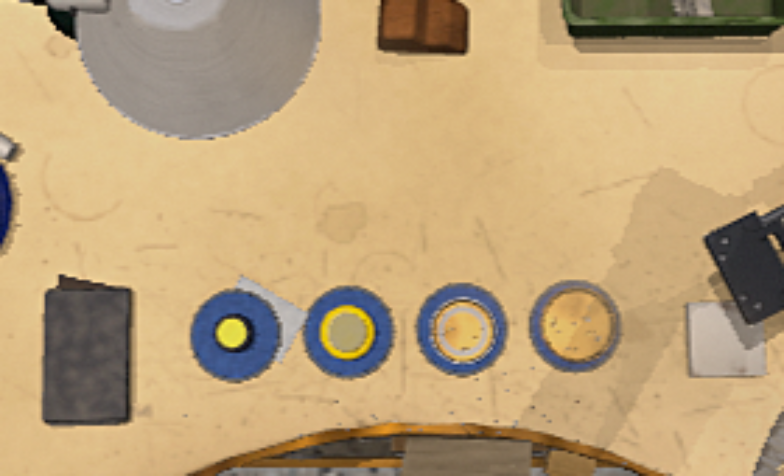

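All four stand centred on their pads within about 3 mm, in the right order from the scale at left (88,355), with the gripper clear. Handing in.

```bash
python3 -c "
from h import *
print(workorder.hand_in())"
```

```text
the job is handed in; nothing more can be done
None
```

The job is handed in: from the scale outwards the small black pot, yellow pot, grey tin and brown tin stand within about 3 mm of their pad centres by the top camera; I left the wooden block alone, the arm took about 28 s, and no verdict was returned.

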